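Unclamp the glued lantern box and put it in the display row

TASK

The glue on the small wooden lantern box in the ratchet clamp has set. Flip the clamp's pawl right over so that it stays clear of the teeth, draw the toothed bar back to its stop and leave it there, and only then lift the box out. Set the box down in the empty place between the two boxes on the small dark riser, upright, square and in line with them, its round window facing the same way as theirs, without shifting those two.

Things in the scene. Friction and masses are not known exactly. Their poses are not given: they have to be found in the camera images.
- clamp: Grey iron ratchet bar clamp, fixed to the bench. Origin on the bench top under the middle of the clamped box; z up; +x is the way the toothed bar is drawn back, away from the clamped box. Bed 232 mm long (x -60 to 172 mm), 66 mm wide, 12 mm high. Fixed jaw (50 mm wide, its top 88 mm above the bench) at x -30 to -47 mm with a gusset to -58 mm. The pawl's guide stands at x 112 to 170 mm, 33 mm wide, 84 mm high.
- pawl_knob (a point): Centre of the steel ball knob, 22 mm in diameter, on the lever of the pawl. The lever is 8 mm thick; the knob's centre is 55 mm from the hinge. Pawl in the teeth: the knob is 42 mm to the clamp's -x side of the hinge and 35 mm above it (108 mm above the bench). Flipped over: 31 mm to the +x side and 45 mm above it.
- pawl_hinge (a point): Middle of the pawl's hinge pin, 150 mm along the +x of the clamp from its origin, 73 mm above the bench; the pin lies along the clamp's y.
- pawl (a joint): Pawl angle in rad: 0 with its nose down in the teeth (the bar cannot be drawn back), grows as the knob is swung up and over towards the clamp's +x; stop at 1.48. Knob and lever are weighted: released before the top (about 0.87) it falls back into the teeth, beyond it it falls to the stop and stays there. Very light.
- bar_handle (a point): Centre of the turned wooden handle on the outer end of the toothed bar: 30 mm in diameter, 55 mm long, lying along the clamp's x, 50 mm above the bench. At the start it is 263 mm along the clamp's +x from its origin. It slides with the bar.
- bar (a joint): How far the toothed bar with its moving jaw has been drawn back along the clamp's +x, m: 0 closed on the box, stop at 0.040. Slides with about 3 N of friction. Steel bar 12 x 20 mm, teeth at 8 mm pitch on top; the moving jaw is 50 mm wide and 89 mm high above the bench, its cork face touching the box when closed.
- box_mid (a point): Centre of the lantern box, half-way up: pitted wood, 58 mm deep (its x), 54 mm wide (its y), 80 mm tall (its z), 0.24 kg. Its +x face is the paler front panel with a round dark window. It starts upright on the 12 mm bed between the cork faces of the jaws, window towards the moving jaw, so only its two 54 mm-apart sides are free to be gripped there, even with the bar drawn back.
- box_front (a point): Middle of the box's front face, the pale panel with the round window, 29 mm along +x from the box's centre.
- gap (a point): The empty place: point on top of the dark riser (fixed, top 50 mm above the bench, 105 x 260 mm) midway between the two boxes of the row, where the middle of the box's underside belongs. Its +x is the way the windows of the row face; its y runs along the row. The free gap along y is 72 mm wide, too narrow for fingers beside the box; in front of and behind the row there is free room.
- row_left_mid (a point): Centre of the box at the +y end of the row, loose, 58 x 54 x 84 mm tall, same make and axes, 63 mm from the gap's middle along the gap's +y.
- row_right_mid (a point): Centre of the box at the -y end of the row, loose, 58 x 54 x 96 mm tall, 63 mm from the gap's middle along the gap's -y.
- mat_top (a point): Centre of the top of a black rubber bench mat, 180 x 170 mm, 2 mm thick, fixed: clear bench where work may be set down and turned.

How it is judged (in metres and radians):
On the way, in this order (a step that is already met when the one before it is completed fails the run):
1. the pawl is flipped over, clear of the teeth, with the box still in place (value of joint pawl above 1.2 rad and distance of box_mid from where it was at the start of the episode below 0.015 m), for 0.2 s.
2. the toothed bar is drawn back to its stop, with the box still in place (value of joint bar above 0.034 m and distance of box_mid from where it was at the start of the episode below 0.02 m), for 0.2 s.
At the end, for the whole second after the job is handed in: The box stands upright, at rest, on the riser, within 12 mm of the middle of the empty place along and across the row, square to it within 10 degrees, window facing as the others'; both neighbours within 8 mm of where they stood; the bar still drawn back at least 30 mm (value of joint bar above 0.03 m and x of box_mid in the frame of gap between -0.012 and 0.012 m and y of box_mid in the frame of gap between -0.012 and 0.012 m and z of box_mid in the frame of gap between 0.035 and 0.045 m and angle between box_mid's own z axis and vertical below 0.1 rad and angle between the x axis of box_mid and the x axis of gap, either way round below 0.18 rad and x of box_front in the frame of gap above 0.01 m and linear speed of box below 0.02 m/s and distance of each of row_left_mid, row_right_mid from where it was at the start of the episode below 0.008 m); the robot touches nothing.
It fails at once if a neighbouring box is shifted by more than 8 mm (distance of any of row_left_mid, row_right_mid from where it was at the start of the episode above 0.008 m).
It fails at once if the box is dropped onto its place from more than 15 mm instead of being set down (contact force between the fingers and box below 0.05 N and z of box_mid in the frame of gap above 0.055 m and horizontal distance between box_mid and gap below 0.08 m).
It also fails if it takes over 67 s, if anything falls off the work surface, if the arm or the gripper's body presses on something with over 40 N, if the wrist force passes 120 N, or if a joint passes its speed limit or range.

ROBOT

A 6-joint arm with a two-finger parallel gripper is mounted at the origin on the work surface. World frame = base frame: x ahead of the robot, y to its left, z up, the work surface at z = 0. Lengths are in mm, angles in degrees, forces in N, time in s.
With the tool pointing down it reaches from about 350 to 850 mm from the base axis. Payload 8.1 kg.
Tool frame: the origin (TCP) lies on the centre line of the jaws, within the pads' length; the fingertips stand 19 mm ahead of it and the grasp point (between the pads) is the TCP; z points along the fingers, y is the line along which they close (so a half turn about z gives the same grasp; the last joint's range is limited). The gripper opens to 85 mm and grips with 20 to 120 N. Pads are 22 mm wide; open, the fingers measure 114 mm over their backs; the gripper's body (76 mm by 85 mm) begins 54 mm behind the grasp point. The pads swing forward as they close: fully open they stand 13 mm farther back than shut.
Start: joints at [-80.81, 7.471, 85.268, -0, 87.261, -4.893], TCP at [146.02, -581.965, 250.292] pointing down, gripper open.
Joint ranges: [-169.43, 169.43], [-51.17, 129.36], [1.28, 143.12], [-76.62, 256.62], [0, 156.53], [-152.29, 152.29]. Speed limits (degrees/s): [136.94, 136.94, 159.86, 180, 180, 180].

INTERFACE

Orientations are given as [roll, pitch, yaw] about the fixed x, y, z axes, in that order (R = Rz(yaw) Ry(pitch) Rx(roll)).
In Python, from bench import r gives the robot as it stands. The module is installed in compiled form; this text tells all that it offers.
- The arm moves only by the tool servo_tool, never from a script. Its arguments are lists of equal length, an entry for each row: "fingers": the finger opening in m, from 0 to 0.0854; "linear": the shift along the tool's x, y, z in m, a list of three; "rotation": the turn, a rotation vector about the tool's x, y, z in degrees, a list of three. A call has 1 to 10 rows; each row is the pose to reach, as a shift and turn from the pose commanded when the call began, along the tool's axes at that moment; what a row does not reach only later rows make up. A row lasts 1/10 s, in which the tool goes at most 50 mm and 8.59 degrees, less where a joint would pass 70% of its speed; a pose out of reach is approached as far as the arm can. A call with a gripper value outside its range is refused whole. The fingers move at their own pace and stop on an object; "force" is the grip in N (left out, the last holds). Time passes only in rows, so rows that repeat a pose let the fingers close. It gives the time, the measured TCP pose, the force, the opening and the grip force at its end, in the units of the state.
- r.sense(): the state, without advancing time (a new reading comes with each control period).
- r.snapshot(name): name is "side" or "top"; returns a dict with "frame" (384x512x3 uint8, red, green, blue), "fx", "fy", "cx", "cy" (pixels), "k1" (the pictures are not rectified: a ray, as slopes to the right and down, at radius r is drawn at 1 + k1 r^2 times it, then the intrinsics apply), "camera_from_world" (4x4, takes a point from world to camera coordinates). Camera axes: x right, y up, looking along -z (the intrinsics and any distortion apply to the point x, -y, -z); pixel columns grow to the right and rows downward; lengths in mm; the calibration is good to about 2 mm. A picture is of the moment at which its call begins. There is no depth.
- r.hand_in(): hands the job in; it is judged then, once.
The state is a dict: "time": time; "joint_pos": joint angles; "qd": joint speeds; "joint_efforts": joint torques, N m; "tool_pos": TCP position; "tcp_rot": TCP orientation; "ft_force": force on the tool from outside, world axes, zero at the start; "wrist_torque": the same for the moment, N m; "finger_gap": finger opening in mm; "grip_force": force on a finger pad.
Only numpy, scipy, OpenCV 4.12 (cv2) and the standard library are available. Lean on these libraries where they do the work, as an engineer would, in place of code of your own. Each camera call takes 0.05 s, during which the arm holds its last target. There are 200 camera calls.

## Working session

There is one attempt and no reset: what is moved stays moved. The work goes in short steps, Python scripts to look and compute and a tool call to move; the robot and the scene stay as the last step left them, time stands still between calls to the robot, and variables do not carry over. Pictures are saved under pics/ and viewed, at most 13 in all, crops included, and the job is handed in when it is done.

Besides the shell and the picture viewer there is one more tool, called after ">>>" as a command line: name --argument value ..., lists and objects as JSON in quotes. servo_tool: Moves the arm, as the interface text tells. Its arguments: {"type":"object","properties":{"fingers":{"type":"array","items":{"type":"number"}},"linear":{"type":"array","items":{"type":"array","items":{"type":"number"}}},"rotation":{"type":"array","items":{"type":"array","items":{"type":"number"}}},"force":{"type":"number"}},"required":["fingers","linear","rotation"]}

```bash
mkdir -p pics; cat > h.py <<'E'
import numpy as np, cv2
from bench import r
def snap(n,f=None):
    s=r.snapshot(n)
    if f: cv2.imwrite('pics/'+f,s['frame'][:,:,::-1])
    return s
def ray(s,u,v):
    d=np.array([(u-s['cx'])/s['fx'],(v-s['cy'])/s['fy']]);x=d.copy()
    for _ in range(20): x=d/(1+s['k1']*(x@x))
    M=np.array(s['camera_from_world']);R=M[:3,:3];t=M[:3,3]
    return -R.T@t, R.T@np.array([x[0],-x[1],-1.])
def onz(s,u,v,z):
    o,d=ray(s,u,v);return o+d*(z-o[2])/d[2]
def proj(s,p):
    M=np.array(s['camera_from_world']);c=M[:3,:3]@np.array(p,float)+M[:3,3]
    x=np.array([c[0],-c[1]])/-c[2];x=x*(1+s['k1']*(x@x))
    return np.array([x[0]*s['fx']+s['cx'],x[1]*s['fy']+s['cy']])
E
python3 - <<'E'
from h import *
for n in('side','top'):
    s=snap(n,n+'0.png'); print(n,ray(s,256,192),s['fx'],s['k1'])
print(r.sense())
E
```

```text
side (array([294.90879465, 783.30971232, 633.60466022]), array([ 0.24996108, -0.78200212, -0.57114884])) 428.7056815392231 0.04206236617999271
top (array([356.11935116,  10.18292825, 953.32023812]), array([ 0.21354109, -0.00868184, -0.97690324])) 391.03091545593844 -0.007432191647508656
{'time': 0.1, 'joint_pos': array([-8.08099251e+01,  7.51126193e+00,  8.53219957e+01, -1.35557416e-04,
        8.72591742e+01, -4.89411196e+00]), 'qd': array([-0.02951398, -0.16983375, -0.12225006,  0.01321176,  0.03629464,
        0.06902384]), 'joint_efforts': array([-4.50810567e-04, -5.70951104e+01, -5.01946378e+01, -3.23681925e-04,
        8.03428120e-03, -1.33972850e-05]), 'tool_pos': array([ 145.94805553, -581.52505575,  249.35427199]), 'tcp_rot': array([-1.79907894e+02, -7.75088058e-03,  1.40841872e+01]), 'ft_force': array([ 0.61848953, -0.43378599, -1.30180601]), 'wrist_torque': array([-0.00662947,  0.06394408,  0.02906198]), 'grip_force': 0.0, 'finger_gap': 85.73470944291118}
```

View pics/side0.png

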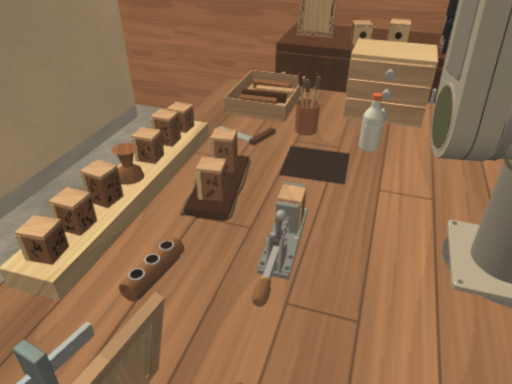

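View pics/top0.png

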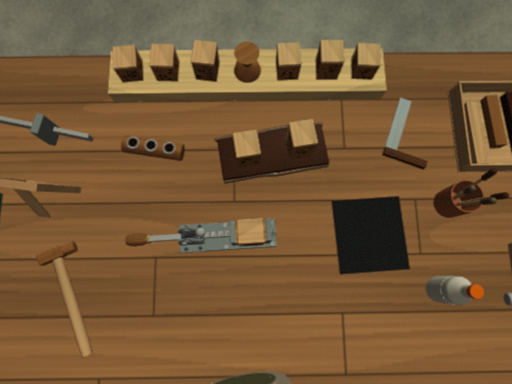

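The side view shows the clamp at about (285,225), its knob near (281,214), the handle near (262,290), and the riser at (218,180). In the top view the clamp is at (228,236), the riser at (272,152) and the mat at (370,235). I need enlarged crops.

```bash
python3 - <<'E'
import cv2
a=cv2.imread('pics/side0.png')[110:310,170:330];b=cv2.imread('pics/top0.png')[110:260,120:335]
cv2.imwrite('pics/a.png',cv2.resize(a,None,fx=3,fy=3,interpolation=2))
cv2.imwrite('pics/b.png',cv2.resize(b,None,fx=3.7,fy=3.7,interpolation=2))
E
```

```text
(no output)
```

View pics/a.png

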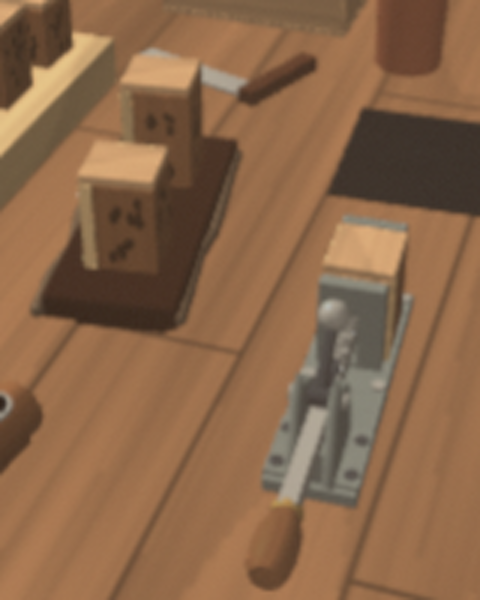

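View pics/b.png

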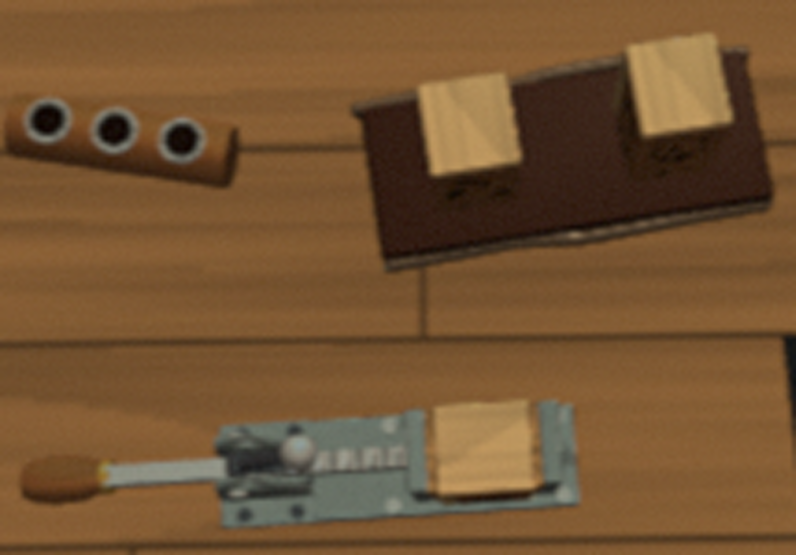

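The windows of the row face away from the robot (pale panels on the world +x side). The clamp's +x is roughly world +y. I'll fit poses from the corners seen in the enlarged top crop.

```bash
cat > fit.py <<'E'
from h import *
def fit(P,Q): # rigid 2D: world = R P + t
    P=np.array(P,float);Q=np.array(Q)[:,:2];a=P-P.mean(0);b=Q-Q.mean(0)
    th=np.arctan2((a[:,0]*b[:,1]-a[:,1]*b[:,0]).sum(),(a*b).sum())
    R=np.array([[np.cos(th),-np.sin(th)],[np.sin(th),np.cos(th)]]);t=Q.mean(0)-R@P.mean(0)
    return np.degrees(th),t,np.linalg.norm(P@R.T+t-Q,axis=1)
E
python3 - <<'E'
from fit import *
s=snap('top');c=lambda L,z:[onz(s,120+(u-1.35)/3.7,110+(v-1.35)/3.7,z) for u,v in L]
sq=[(29,27),(29,-27),(-29,-27),(-29,27)] # front-left, front-right, back-right, back-left in box frame
L=fit(sq,c([(418,86),(503,73),(520,163),(431,177)],134));Rr=fit(sq,c([(627,47),(715,34),(731,125),(642,137)],146))
print('left',L,'right',Rr,'mid',(L[1]+Rr[1])/2,np.linalg.norm(L[1]-Rr[1]),np.degrees(np.arctan2(-(L[1]-Rr[1])[0],(L[1]-Rr[1])[1])))
print('riser',fit([(52.5,130),(52.5,-130),(-52.5,-130),(-52.5,130)],c([(360,108),(746,48),(770,200),(388,268)],50)))
# clamp +x = world +y ; clamp +y = world -x
print('box',fit([(29,-27),(-29,-27),(-29,27),(29,27)],c([(433,405),(530,402),(540,492),(440,497)],92)))
print('bed',fit([(172,-33),(-60,-33),(-60,33),(172,33)],c([(217,428),(572,403),(578,503),(222,525)],12)))
print('mat',np.mean([onz(s,u,v,2) for u,v in[(333,199),(401,197),(408,268),(341,273)]],0))
k=onz(s,120+296/3.7,110+448/3.7,108);print('knob top',k)
s2=snap('side');o,d=ray(s2,170+333/3,110+314/3);o1,d1=ray(s,120+296/3.7,110+448/3.7)
A=np.c_[d,-d1];t=np.linalg.lstsq(A,o1-o,rcond=None)[0];print('knob 2view',o+d*t[0],o1+d1*t[1])
print('handle',onz(s,120+62/3.7,110+479/3.7,50))
o,d=ray(s2,170+274/3,110+545/3);print('handle side',o+d*(50-o[2])/d[2])
print(r.sense()['time'])
E
```

```text
left (np.float64(8.53478843601771), array([645.41502479,  23.16523415]), array([1.26459735, 1.20015917, 0.50238571, 0.38109197])) right (np.float64(7.376038359788371), array([ 663.99750771, -101.76234117]), array([1.0231646 , 0.16307644, 0.81189613, 0.53060829])) mid [654.70626625 -39.29855351] 126.3020496539186 8.46048744033255
riser (np.float64(8.990032822539018), array([653.38746309, -40.0318199 ]), array([2.60131876, 1.12811879, 5.31621301, 4.31852622]))
box (np.float64(93.02679904465977), array([456.6254409 ,  14.94999843]), array([1.61085477, 0.96132663, 1.66968266, 0.20743111]))
bed (np.float64(93.06466122316425), array([459.46843786,  16.88848765]), array([1.51192415, 0.44811794, 0.89827658, 1.83543582]))
mat [ 456.79121249 -276.92125288    2.        ]
knob top [455.80014506 125.0880428  108.        ]
knob 2view [452.76966323 124.5016219  109.1734761 ] [455.61618541 124.87598685 109.56002788]
handle [445.14743557 278.19601309  50.        ]
handle side [445.09873609 276.68142169  50.        ]
0.2
```

>>> servo_tool --fingers '[0,0,0,0,0,0,0,0,0,0]' --linear '[[0.462,-0.573,-0.05],[0.462,-0.573,-0.05],[0.462,-0.573,-0.05],[0.462,-0.573,-0.05],[0.462,-0.573,-0.05],[0.462,-0.573,-0.05],[0.462,-0.573,-0.05],[0.462,-0.573,-0.05],[0.462,-0.573,-0.05],[0.462,-0.573,-0.05]]' --rotation '[[0,0,-79],[0,0,-79],[0,0,-79],[0,0,-79],[0,0,-79],[0,0,-79],[0,0,-79],[0,0,-79],[0,0,-79],[0,0,-79]]'

```text
time: 1.2
tool_pos: [355.5, -127.2, 284.5]
tcp_rot: [179.9, 0.0, 93.4]
ft_force: [1.4, -0.2, 0.2]
finger_gap: 0.0
grip_force: 0.0
```

```bash
cat > d.py <<'E'
import sys
from h import *
from scipy.spatial.transform import Rotation as Ro
# usage: d.py x y z yaw  -> tool-frame shift & turn from measured pose
O=np.array([458,16.3]);TH=np.radians(93.04)
def cl(x): return O+x*np.array([np.cos(TH),np.sin(TH)])
def go(x,y,z,yaw):
    q=r.sense();R=Ro.from_euler('xyz',q['tcp_rot'],degrees=True);T=Ro.from_euler('xyz',[180,0,yaw],degrees=True)
    print(np.round(R.inv().apply(np.array([x,y,z])-q['tool_pos']),1),np.round((R.inv()*T).as_rotvec(degrees=True),1))
if __name__=='__main__':
    a=list(map(float,sys.argv[1:]))
    if len(a)==3: a=[*cl(a[0]),a[1],a[2]]
    go(*a);q=r.sense();print({k:np.round(q[k],1) for k in('time','tool_pos','tcp_rot','ft_force','finger_gap','grip_force')})
E
python3 d.py 70 300 93
```

```text
[207.2 111.2 -15.5] [0.1 0.  0.4]
{'time': np.float64(1.2), 'tool_pos': array([ 355.5, -127.2,  284.5]), 'tcp_rot': array([179.9,   0. ,  93.4]), 'ft_force': array([ 1.4, -0.2,  0.2]), 'finger_gap': np.float64(0.0), 'grip_force': np.float64(0.0)}
```

>>> servo_tool --fingers '[0,0,0,0,0,0,0,0]' --linear '[[0.19,0.1,0.0],[0.19,0.1,0.0],[0.19,0.1,0.0],[0.19,0.1,0.0],[0.19,0.1,0.0],[0.19,0.1,0.05],[0.19,0.1,0.05],[0.19,0.1,0.05]]' --rotation '[[0,0,0],[0,0,0],[0,0,0],[0,0,0],[0,0,0],[0,0,0],[0,0,0],[0,0,0]]'

```text
time: 2.0
tool_pos: [443.8, 65.5, 233.6]
tcp_rot: [-179.8, 0.0, 93.1]
ft_force: [0.1, 0.0, 1.0]
finger_gap: 0.2
grip_force: 0.0
```

```bash
python3 d.py 70 124 93
```

```text
[ 20.1  12.  109.6] [-0.2  0.   0.1]
{'time': np.float64(2.0), 'tool_pos': array([443.8,  65.5, 233.6]), 'tcp_rot': array([-179.8,    0. ,   93.1]), 'ft_force': array([0.1, 0. , 1. ]), 'finger_gap': np.float64(0.2), 'grip_force': np.float64(0.0)}
```

>>> servo_tool --fingers '[0,0,0,0,0,0]' --linear '[[0.02,0.012,0.03],[0.02,0.012,0.06],[0.02,0.012,0.09],[0.02,0.012,0.109],[0.02,0.012,0.109],[0.02,0.012,0.109]]' --rotation '[[0,0,0],[0,0,0],[0,0,0],[0,0,0],[0,0,0],[0,0,0]]'

```text
time: 2.6
tool_pos: [457.4, 86.1, 127.8]
tcp_rot: [179.8, -0.0, 93.0]
ft_force: [0.5, -0.5, 0.7]
finger_gap: 0.1
grip_force: 0.0
```

```bash
python3 d.py 148 124 93; python3 - <<'E'
from h import *
s=snap('side');cv2.imwrite('pics/c.png',cv2.resize(s['frame'][120:310,200:360,::-1],None,fx=3,fy=3,interpolation=2))
E
```

```text
[78.3 -3.2  3.8] [ 0.2 -0.   0. ]
{'time': np.float64(2.6), 'tool_pos': array([457.4,  86.1, 127.8]), 'tcp_rot': array([179.8,  -0. ,  93. ]), 'ft_force': array([ 0.5, -0.5,  0.7]), 'finger_gap': np.float64(0.1), 'grip_force': np.float64(0.0)}
```

View pics/c.png

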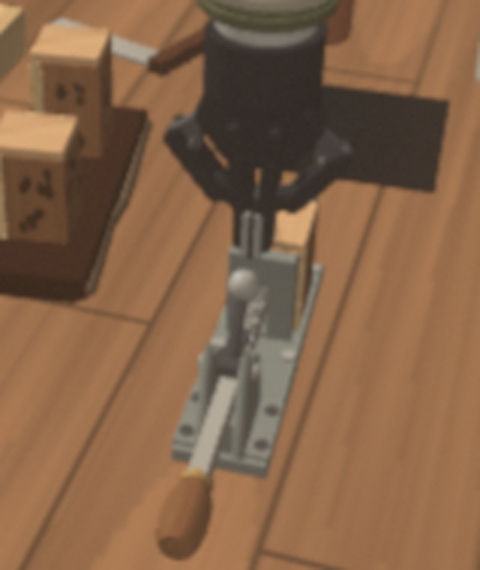

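The fingers are just behind the knob. Fingertip bottom is at about crop (252,250), the knob at (243,283).

```bash
python3 - <<'E'
from h import *
s=snap('side');o,d=ray(s,200+252/3,120+252/3);t=(97-o[1])/d[1];print(o+d*t)
E
```

```text
[454.23751146  97.         115.97420934]
```

>>> servo_tool --fingers '[0,0,0,0,0,0,0,0,0,0]' --linear '[[0.0,-0.003,0.008],[0.01,-0.003,0.008],[0.02,-0.003,0.008],[0.03,-0.003,0.008],[0.04,-0.003,0.008],[0.05,-0.003,0.008],[0.06,-0.003,0.008],[0.07,-0.003,0.008],[0.078,-0.003,0.008],[0.078,-0.003,0.008]]' --rotation '[[0,0,0],[0,0,0],[0,0,0],[0,0,0],[0,0,0],[0,0,0],[0,0,0],[0,0,0],[0,0,0],[0,0,0]]'

```text
time: 3.7
tool_pos: [453.9, 165.2, 127.4]
tcp_rot: [179.3, 0.1, 93.1]
ft_force: [-21.3, -15.2, 72.5]
finger_gap: 0.0
grip_force: 34.9
```

>>> servo_tool --fingers '[0,0,0,0,0,0]' --linear '[[-0.02,0,0],[-0.03,0,-0.04],[-0.03,0,-0.08],[-0.03,0,-0.1],[-0.03,0,-0.1],[-0.03,0,-0.1]]' --rotation '[[0,0,0],[0,0,0],[0,0,0],[0,0,0],[0,0,0],[0,0,0]]'

```text
time: 4.3
tool_pos: [450.0, 135.3, 217.0]
tcp_rot: [180.0, -0.0, 93.1]
ft_force: [0.9, 0.6, -0.8]
finger_gap: -0.2
grip_force: 0.0
```

```bash
python3 d.py 264 200 93; python3 - <<'E'
from h import *
s=snap('side');cv2.imwrite('pics/e.png',cv2.resize(s['frame'][120:310,200:360,::-1],None,fx=3,fy=3,interpolation=2))
E
```

```text
[144.8   1.9  17.1] [ 0.  -0.   0.1]
{'time': np.float64(4.3), 'tool_pos': array([450. , 135.3, 217. ]), 'tcp_rot': array([180. ,  -0. ,  93.1]), 'ft_force': array([ 0.9,  0.6, -0.8]), 'finger_gap': np.float64(-0.2), 'grip_force': np.float64(0.0)}
```

View pics/e.png

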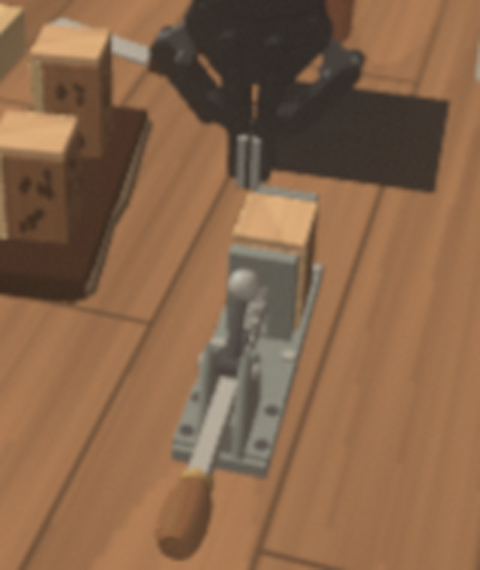

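The view shows the pawl still in the teeth (knob at crop (243,283), unchanged), so the finger push slipped past it. I'll grip the ball instead and carry it along its arc.

>>> servo_tool --fingers '[0.05,0.05,0.05,0.05,0.05,0.05]' --linear '[[-0.011,0.0025,0.0],[-0.011,0.0025,0.03],[-0.011,0.0025,0.06],[-0.011,0.0025,0.06],[-0.011,0.0025,0.06],[-0.011,0.0025,0.06]]' --rotation '[[0,0,0],[0,0,0],[0,0,0],[0,0,0],[0,0,0],[0,0,0]]'

```text
time: 4.95
tool_pos: [454.0, 123.5, 158.5]
tcp_rot: [179.9, -0.0, 93.1]
ft_force: [0.4, 0.2, 0.7]
finger_gap: 49.7
grip_force: 0.0
```

```bash
python3 d.py 453 124.5 110 93
```

```text
[ 1.1 -1.  48.5] [ 0.1 -0.   0.1]
{'time': np.float64(5.0), 'tool_pos': array([454. , 123.5, 158.5]), 'tcp_rot': array([179.9,  -0. ,  93.1]), 'ft_force': array([0.4, 0.2, 0.7]), 'finger_gap': np.float64(49.7), 'grip_force': np.float64(0.0)}
```

>>> servo_tool --fingers '[0.05,0.05,0.05,0.03,0.01,0.01,0.01,0.01]' --linear '[[0.001,0,0.025],[0.001,0,0.048],[0.001,0,0.048],[0.001,0,0.048],[0.001,0,0.048],[0.001,0,0.048],[0.001,0,0.048],[0.001,0,0.048]]' --rotation '[[0,0,0],[0,0,0],[0,0,0],[0,0,0],[0,0,0],[0,0,0],[0,0,0],[0,0,0]]' --force 20

```text
time: 5.75
tool_pos: [453.3, 124.6, 111.3]
tcp_rot: [180.0, 0.0, 93.1]
ft_force: [-9.3, -2.6, 8.8]
finger_gap: 20.5
grip_force: 19.2
```

>>> servo_tool --fingers '[0.01,0.01,0.01,0.01,0.01,0.01,0.01,0.01,0.01,0.01]' --linear '[[0.005,0,-0.0055],[0.0107,0,-0.0099],[0.017,0,-0.0135],[0.0234,0,-0.0165],[0.03,0,-0.0185],[0.0374,0,-0.0196],[0.045,0,-0.0198],[0.0518,0,-0.019],[0.059,0,-0.017],[0.0654,0,-0.0146]]' --rotation '[[0,0,0],[0,0,0],[0,0,0],[0,0,0],[0,0,0],[0,0,0],[0,0,0],[0,0,0],[0,0,0],[0,0,0]]'

```text
time: 6.75
tool_pos: [449.8, 190.7, 125.0]
tcp_rot: [180.0, -0.0, 93.1]
ft_force: [-3.8, -0.7, 2.9]
finger_gap: 20.1
grip_force: 20.6
```

>>> servo_tool --fingers '[0.01,0.03,0.05,0.05,0.05,0.05,0.05,0.05,0.05]' --linear '[[0,0,0],[0,0,0],[0,0,0],[0,0,0],[0,0,-0.03],[0,0,-0.06],[0,0,-0.09],[0,0,-0.1],[0,0,-0.1]]' --rotation '[[0,0,0],[0,0,0],[0,0,0],[0,0,0],[0,0,0],[0,0,0],[0,0,0],[0,0,0],[0,0,0]]'

```text
time: 7.65
tool_pos: [451.0, 190.0, 225.6]
tcp_rot: [179.8, -0.1, 93.1]
ft_force: [0.1, -0.2, -0.1]
finger_gap: 49.9
grip_force: 0.0
```

```bash
python3 d.py 263 52 93; python3 - <<'E'
from h import *
s=snap('side');t=snap('top')
a=cv2.resize(s['frame'][120:310,200:360,::-1],(400,475),interpolation=2)
b=cv2.resize(t['frame'][190:290,120:300,::-1],(400,222),interpolation=2)
c=np.zeros((475,800,3),np.uint8);c[:,:400]=a;c[:222,400:]=b;cv2.imwrite('pics/f.png',c)
E
```

```text
[ 89.   -2.9 173.7] [ 0.2 -0.1  0.1]
{'time': np.float64(7.6), 'tool_pos': array([451. , 190. , 225.6]), 'tcp_rot': array([ 1.798e+02, -1.000e-01,  9.310e+01]), 'ft_force': array([ 0.1, -0.2, -0.1]), 'finger_gap': np.float64(49.9), 'grip_force': np.float64(0.0)}
```

View pics/f.png

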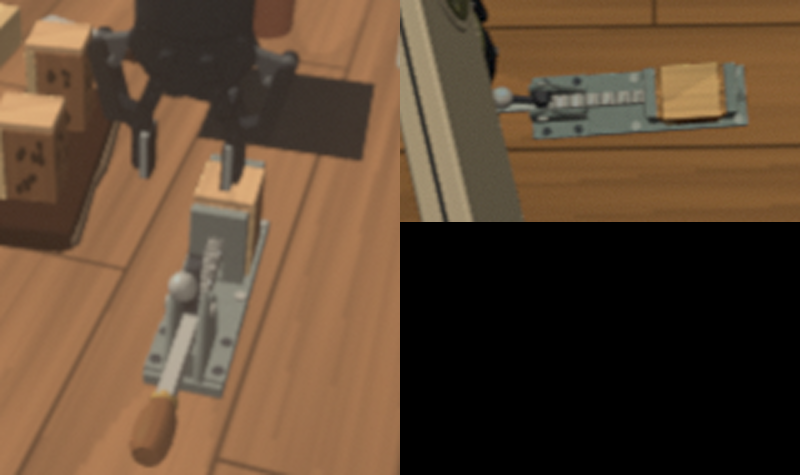

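The pawl is over: the knob now sits at crop (182,286), toward the handle. Next I grip the handle.

>>> servo_tool --fingers '[0.05,0.05,0.05,0.05,0.05,0.05,0.05,0.05]' --linear '[[0.045,-0.003,0],[0.092,-0.003,0.0],[0.092,-0.003,0.04],[0.092,-0.003,0.08],[0.092,-0.003,0.12],[0.092,-0.003,0.15],[0.092,-0.003,0.173],[0.092,-0.003,0.173]]' --rotation '[[0,0,0],[0,0,0],[0,0,0],[0,0,0],[0,0,0],[0,0,0],[0,0,0],[0,0,0]]'

```text
time: 8.55
tool_pos: [437.2, 279.2, 44.7]
tcp_rot: [-179.4, 0.3, 93.1]
ft_force: [-0.2, -0.3, 0.1]
finger_gap: 49.9
grip_force: 0.0
```

>>> servo_tool --fingers '[0.035,0.02,0.02,0.02,0.02]' --linear '[[0,0,0],[0,0,0],[0,0,0],[0,0,0],[0,0,0]]' --rotation '[[0,0,0],[0,0,0],[0,0,0],[0,0,0],[0,0,0]]' --force 30

```text
time: 9.05
tool_pos: [444.8, 281.5, 51.7]
tcp_rot: [179.6, -0.0, 93.1]
ft_force: [16.1, 1.3, -20.1]
finger_gap: 27.7
grip_force: 33.3
```

>>> servo_tool --fingers '[0.02,0.02,0.02,0.02,0.02,0.02,0.02,0.02]' --linear '[[0.008,0,0],[0.016,0,0],[0.024,0,0],[0.032,0,0],[0.038,0,0],[0.041,0,0],[0.042,0,0],[0.042,0,0]]' --rotation '[[0,0,0],[0,0,0],[0,0,0],[0,0,0],[0,0,0],[0,0,0],[0,0,0],[0,0,0]]'

```text
time: 9.85
tool_pos: [442.8, 321.4, 51.7]
tcp_rot: [179.7, 0.2, 93.1]
ft_force: [15.1, -10.7, -14.0]
finger_gap: 27.8
grip_force: 33.8
```

>>> servo_tool --fingers '[0.02,0.02,0.05,0.06,0.06,0.06,0.06,0.08,0.08,0.08]' --linear '[[0.001,0,0],[0.001,0,0],[0,0,0],[0,0,0],[0,0,0],[0,0,-0.04],[0,0,-0.08],[0,0,-0.13],[0,0,-0.18],[0,0,-0.18]]' --rotation '[[0,0,0],[0,0,0],[0,0,0],[0,0,0],[0,0,0],[0,0,0],[0,0,0],[0,0,0],[0,0,0],[0,0,0]]'

```text
time: 10.85
tool_pos: [443.0, 326.2, 240.9]
tcp_rot: [179.2, -0.4, 93.1]
ft_force: [0.4, 1.0, 0.6]
finger_gap: 80.0
grip_force: 0.0
```

```bash
python3 d.py 0 230 93.04; python3 - <<'E'
from h import *
s=snap('side');t=snap('top')
a=cv2.resize(s['frame'][120:310,200:360,::-1],(400,475),interpolation=2)
b=cv2.resize(t['frame'][190:290,120:300,::-1],(400,222),interpolation=2)
c=np.zeros((475,800,3),np.uint8);c[:,:400]=a;c[:222,400:]=b;cv2.imwrite('pics/g.png',c)
E
```

```text
[-310.3   -2.     8.6] [ 0.8 -0.4  0.1]
{'time': np.float64(10.8), 'tool_pos': array([443. , 326.2, 240.9]), 'tcp_rot': array([179.2,  -0.4,  93.1]), 'ft_force': array([0.4, 1. , 0.6]), 'finger_gap': np.float64(80.0), 'grip_force': np.float64(0.0)}
```

View pics/g.png

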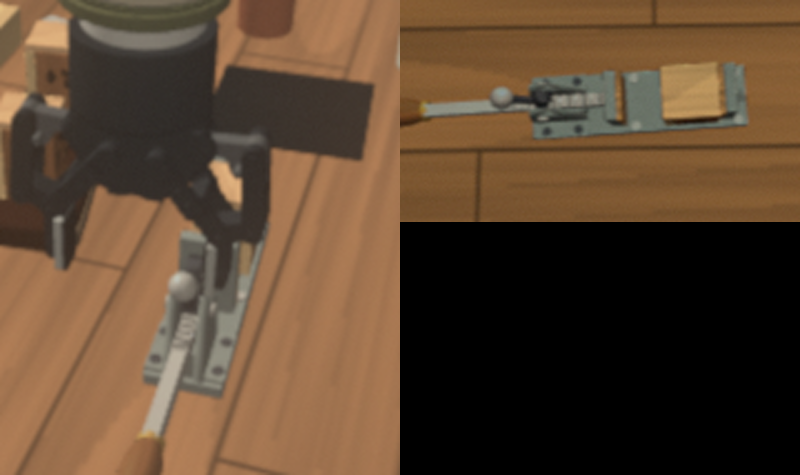

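The bar is back: the moving jaw shows a clear gap to the box in the top view (jaw at (615,97), box at (693,92)). Moving over the box.

>>> servo_tool --fingers '[0.08,0.08,0.08,0.08,0.08,0.08,0.08,0.08,0.08,0.08]' --linear '[[-0.05,-0.002,0],[-0.1,-0.002,0],[-0.15,-0.002,0],[-0.2,-0.002,0],[-0.25,-0.002,0.02],[-0.29,-0.002,0.04],[-0.311,-0.002,0.07],[-0.311,-0.002,0.07],[-0.311,-0.002,0.07],[-0.311,-0.002,0.07]]' --rotation '[[0,0,0],[0,0,0],[0,0,0],[0,0,0],[0,0,0],[0,0,0],[0,0,0],[0,0,0],[0,0,0],[0,0,0]]'

```text
time: 11.95
tool_pos: [454.5, 13.8, 161.3]
tcp_rot: [180.0, -0.0, 93.1]
ft_force: [0.3, 0.4, 0.9]
finger_gap: 79.8
grip_force: 0.0
```

```bash
python3 d.py 457.5 15.5 66 93.04
```

```text
[ 1.5  3.1 95.3] [ 0.  -0.   0.1]
{'time': np.float64(12.0), 'tool_pos': array([454.5,  13.8, 161.3]), 'tcp_rot': array([180. ,  -0. ,  93.1]), 'ft_force': array([0.3, 0.4, 0.9]), 'finger_gap': np.float64(79.8), 'grip_force': np.float64(0.0)}
```

>>> servo_tool --fingers '[0.08,0.08,0.08,0.08,0.08,0.08,0.065,0.05,0.045,0.045]' --linear '[[0.001,0.003,0.03],[0.001,0.003,0.06],[0.001,0.003,0.085],[0.001,0.003,0.095],[0.001,0.003,0.095],[0.001,0.003,0.095],[0.001,0.003,0.095],[0.001,0.003,0.095],[0.001,0.003,0.095],[0.001,0.003,0.095]]' --rotation '[[0,0,0],[0,0,0],[0,0,0],[0,0,0],[0,0,0],[0,0,0],[0,0,0],[0,0,0],[0,0,0],[0,0,0]]' --force 30

```text
time: 12.95
tool_pos: [458.4, 13.9, 67.4]
tcp_rot: [179.9, 0.0, 93.1]
ft_force: [-1.3, 0.5, 7.1]
finger_gap: 53.8
grip_force: 32.6
```

>>> servo_tool --fingers '[0.045,0.045,0.045,0.045,0.045,0.045,0.045,0.045,0.045]' --linear '[[0.001,0,0],[0.002,0,0],[0.002,0,-0.015],[0.002,0,-0.03],[0.002,0,-0.06],[0.002,0,-0.09],[0.002,0,-0.12],[0.002,0,-0.12],[0.002,0,-0.12]]' --rotation '[[0,0,0],[0,0,0],[0,0,0],[0,0,0],[0,0,0],[0,0,0],[0,0,0],[0,0,0],[0,0,0]]'

```text
time: 13.85
tool_pos: [457.4, 15.9, 185.9]
tcp_rot: [179.9, 0.0, 93.1]
ft_force: [0.3, 0.1, -3.7]
finger_gap: 53.0
grip_force: 33.3
```

```bash
python3 d.py 457 -277 110 14
```

```text
[-292.4  -16.1   76. ] [ 0.1 -0.  79.1]
{'time': np.float64(13.8), 'tool_pos': array([457.4,  15.9, 185.9]), 'tcp_rot': array([179.9,   0. ,  93.1]), 'ft_force': array([ 0.3,  0.1, -3.7]), 'finger_gap': np.float64(53.0), 'grip_force': np.float64(33.3)}
```

>>> servo_tool --fingers '[0.045,0.045,0.045,0.045,0.045,0.045,0.045,0.045,0.045,0.045]' --linear '[[-0.03,-0.002,0],[-0.06,-0.003,0],[-0.09,-0.005,0],[-0.12,-0.007,0],[-0.15,-0.008,0],[-0.18,-0.01,0.01],[-0.21,-0.012,0.02],[-0.24,-0.013,0.03],[-0.27,-0.015,0.05],[-0.292,-0.016,0.07]]' --rotation '[[0,0,8],[0,0,16],[0,0,24],[0,0,32],[0,0,40],[0,0,48],[0,0,56],[0,0,64],[0,0,72],[0,0,79]]'

```text
time: 14.85
tool_pos: [455.4, -277.5, 112.9]
tcp_rot: [-179.9, 0.1, 13.7]
ft_force: [0.5, -0.1, -2.2]
finger_gap: 53.6
grip_force: 33.2
```

>>> servo_tool --fingers '[0.045,0.045,0.045]' --linear '[[0,0,0.0],[0,0,0.0],[0,0,0.0]]' --rotation '[[0,0,0],[0,0,0],[0,0,0]]'

```text
time: 15.15
tool_pos: [456.5, -275.6, 115.1]
tcp_rot: [-179.9, 0.0, 14.2]
ft_force: [-0.6, 0.4, -2.6]
finger_gap: 53.8
grip_force: 33.4
```

```bash
python3 d.py 457 -277 58 14
```

```text
[ 0.2  1.5 57.1] [-0.1  0.   0.2]
{'time': np.float64(15.2), 'tool_pos': array([ 456.5, -275.6,  115.1]), 'tcp_rot': array([-179.9,    0. ,   14.2]), 'ft_force': array([-0.6,  0.4, -2.6]), 'finger_gap': np.float64(53.8), 'grip_force': np.float64(33.4)}
```

>>> servo_tool --fingers '[0.045,0.045,0.045,0.045,0.045,0.045,0.045]' --linear '[[0,0,0.02],[0,0,0.035],[0,0,0.046],[0,0,0.051],[0,0,0.055],[0,0,0.0585],[0,0,0.0585]]' --rotation '[[0,0,0],[0,0,0],[0,0,0],[0,0,0],[0,0,0],[0,0,0],[0,0,0]]'

```text
time: 15.85
tool_pos: [457.3, -276.7, 57.8]
tcp_rot: [180.0, -0.0, 14.1]
ft_force: [-0.5, 0.3, -3.2]
finger_gap: 53.7
grip_force: 33.6
```

>>> servo_tool --fingers '[0.045,0.045,0.045,0.045]' --linear '[[0,0,0.001],[0,0,0.002],[0,0,0.002],[0,0,0.002]]' --rotation '[[0,0,0],[0,0,0],[0,0,0],[0,0,0]]'

```text
time: 16.25
tool_pos: [457.4, -276.9, 57.4]
tcp_rot: [179.9, -0.0, 14.1]
ft_force: [-6.0, 5.3, 13.8]
finger_gap: 53.9
grip_force: 35.2
```

Touched down (13.8 N). Release, rise, turn +90° yaw.

>>> servo_tool --fingers '[0.06,0.08,0.085,0.085,0.085,0.085,0.085,0.085]' --linear '[[0,0,0],[0,0,0],[0,0,0],[0,0,0],[0,0,-0.03],[0,0,-0.07],[0,0,-0.09],[0,0,-0.09]]' --rotation '[[0,0,0],[0,0,0],[0,0,0],[0,0,0],[0,0,0],[0,0,0],[0,0,0],[0,0,0]]'

```text
time: 17.05
tool_pos: [459.0, -278.1, 149.5]
tcp_rot: [179.7, -0.3, 14.1]
ft_force: [0.8, -0.3, -0.0]
finger_gap: 84.8
grip_force: 0.0
```

>>> servo_tool --fingers '[0.085,0.085,0.085,0.085,0.085,0.085,0.085,0.085,0.085,0.085]' --linear '[[0,0,0],[0,0,0],[0,0,0],[0,0,0],[0,0,0],[0,0,0],[0,0,0],[0,0,0],[0,0,0],[0,0,0]]' --rotation '[[0,0,-8.5],[0,0,-17],[0,0,-25.5],[0,0,-34],[0,0,-42.5],[0,0,-51],[0,0,-59.5],[0,0,-68],[0,0,-76.5],[0,0,-85]]'

```text
time: 18.05
tool_pos: [456.2, -276.0, 143.7]
tcp_rot: [-179.9, -0.1, 99.4]
ft_force: [0.6, -0.2, 0.8]
finger_gap: 84.6
grip_force: 0.0
```

```bash
python3 d.py 457 -277 64 104.1; python3 - <<'E'
from h import *
t=snap('top');cv2.imwrite('pics/i.png',cv2.resize(t['frame'][120:290,210:420,::-1],None,fx=3.5,fy=3.5,interpolation=2))
E
```

```text
[-1.2  0.8 79.7] [-0.1 -0.1 -4.7]
{'time': np.float64(18.0), 'tool_pos': array([ 456.2, -276. ,  143.7]), 'tcp_rot': array([-1.799e+02, -1.000e-01,  9.940e+01]), 'ft_force': array([ 0.6, -0.2,  0.8]), 'finger_gap': np.float64(84.6), 'grip_force': np.float64(0.0)}
```

View pics/i.png

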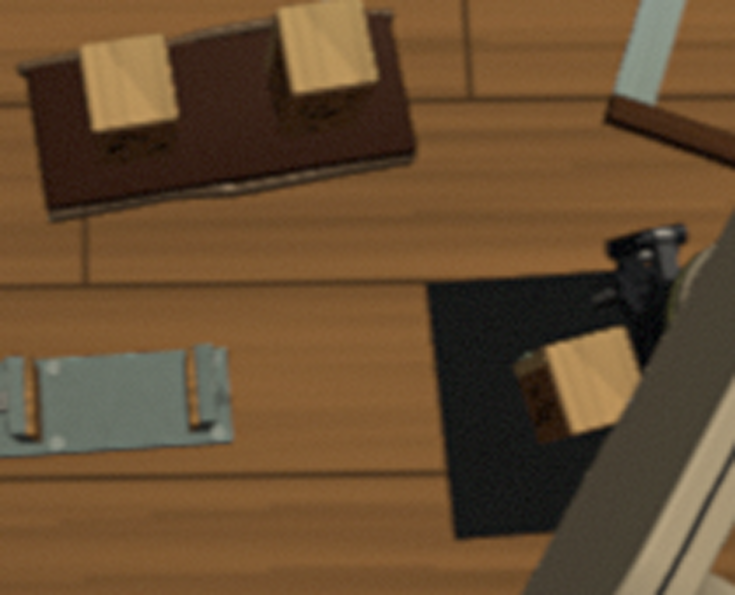

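The box stands upright on the mat at about crop (592,382), turned roughly 14°.

```bash
python3 - <<'E'
from fit import *
s=snap('top');c=lambda L,z:[onz(s,210+(u-1.25)/3.5,120+(v-1.25)/3.5,z) for u,v in L]
print(fit([(29,27),(29,-27),(-29,27)],c([(543,348),(627,327),(572,437)],82)))
print('gapcheck',[fit([(29,27),(29,-27),(-29,-27),(-29,27)],c(q,z))[:2] for q,z in(([(79,45),(164,33),(178,121),(94,133)],134),([(276,9),(364,-1),(378,83),(292,96)],146))])
E
```

```text
(np.float64(13.14762766718343), array([ 459.01390283, -275.97430518]), array([1.33793111, 1.64661469, 0.72706925]))
gapcheck [(np.float64(8.145219069405178), array([645.40445457,  22.4912    ])), (np.float64(7.2406210262732245), array([ 663.55590796, -102.03675398]))]
```

>>> servo_tool --fingers '[0.085,0.085,0.085,0.085,0.085,0.085,0.07,0.055,0.05,0.05]' --linear '[[-0.001,0.001,0.0],[-0.001,0.001,0.03],[-0.001,0.001,0.06],[-0.001,0.001,0.076],[-0.001,0.001,0.076],[-0.001,0.001,0.076],[-0.001,0.001,0.076],[-0.001,0.001,0.076],[-0.001,0.001,0.076],[-0.001,0.001,0.076]]' --rotation '[[0,0,-4.5],[0,0,-4.5],[0,0,-4.5],[0,0,-4.5],[0,0,-4.5],[0,0,-4.5],[0,0,-4.5],[0,0,-4.5],[0,0,-4.5],[0,0,-4.5]]' --force 30

```text
time: 19.15
tool_pos: [459.0, -278.0, 70.9]
tcp_rot: [179.9, 0.1, 103.6]
ft_force: [1.2, 0.5, 6.2]
finger_gap: 57.7
grip_force: 33.0
```

>>> servo_tool --fingers '[0.05,0.05,0.05,0.05,0.05,0.05,0.05,0.05,0.05]' --linear '[[0,0,0],[0,0,-0.01],[0,0,-0.03],[0,0,-0.06],[0,0,-0.1],[0,0,-0.14],[0,0,-0.17],[0,0,-0.17],[0,0,-0.17]]' --rotation '[[0,0,0],[0,0,0],[0,0,0],[0,0,0],[0,0,0],[0,0,0],[0,0,0],[0,0,0],[0,0,0]]'

```text
time: 20.05
tool_pos: [457.9, -277.3, 239.6]
tcp_rot: [180.0, 0.0, 103.6]
ft_force: [-0.5, 0.2, -3.2]
finger_gap: 57.7
grip_force: 33.6
```

```bash
python3 d.py 654.5 -39.5 230 98.2
```

```text
[185.  246.9   9.6] [0.  0.  5.4]
{'time': np.float64(20.0), 'tool_pos': array([ 457.9, -277.3,  239.6]), 'tcp_rot': array([180. ,   0. , 103.6]), 'ft_force': array([-0.5,  0.2, -3.2]), 'finger_gap': np.float64(57.7), 'grip_force': np.float64(33.6)}
```

>>> servo_tool --fingers '[0.05,0.05,0.05,0.05,0.05,0.05,0.05,0.05,0.05,0.05]' --linear '[[0.02,0.027,0],[0.04,0.054,0],[0.06,0.08,0],[0.085,0.113,0],[0.11,0.147,0],[0.135,0.18,0],[0.16,0.213,0],[0.175,0.234,0],[0.185,0.247,0],[0.185,0.247,0]]' --rotation '[[0,0,1],[0,0,2],[0,0,3],[0,0,4],[0,0,5],[0,0,5.4],[0,0,5.4],[0,0,5.4],[0,0,5.4],[0,0,5.4]]'

```text
time: 21.05
tool_pos: [654.3, -37.6, 236.6]
tcp_rot: [-179.8, -0.1, 98.3]
ft_force: [-0.7, -0.5, -4.6]
finger_gap: 57.4
grip_force: 33.9
```

>>> servo_tool --fingers '[0.05,0.05,0.05]' --linear '[[0,0,0],[0,0,0],[0,0,0]]' --rotation '[[0,0,0],[0,0,0],[0,0,0]]'

```text
time: 21.35
tool_pos: [654.0, -40.6, 239.3]
tcp_rot: [-180.0, 0.0, 98.1]
ft_force: [0.0, -0.7, -2.9]
finger_gap: 57.4
grip_force: 33.9
```

```bash
python3 d.py 654.5 -39.5 135 98.2; python3 - <<'E'
from h import *
s=snap('side');cv2.imwrite('pics/j.png',cv2.resize(s['frame'][50:230,150:290,::-1],None,fx=3.3,fy=3.3,interpolation=2))
E
```

```text
[  1.1   0.6 104.3] [-0.   0.  -0.1]
{'time': np.float64(21.4), 'tool_pos': array([654. , -40.6, 239.3]), 'tcp_rot': array([-180. ,    0. ,   98.1]), 'ft_force': array([ 0. , -0.7, -2.9]), 'finger_gap': np.float64(57.4), 'grip_force': np.float64(33.9)}
```

View pics/j.png

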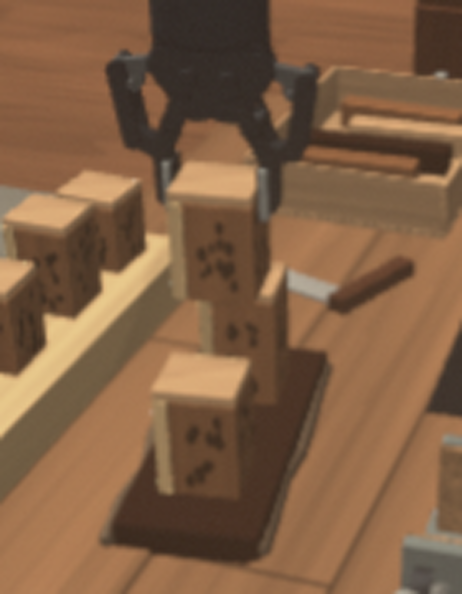

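The held box is upright, its pale front on the same side (left) as the row's. It hangs between the two neighbours, so I lower it.

>>> servo_tool --fingers '[0.05,0.05,0.05,0.05,0.05,0.05,0.05,0.05,0.05]' --linear '[[0.001,0.0005,0.01],[0.001,0.0005,0.02],[0.001,0.0005,0.035],[0.001,0.0005,0.05],[0.001,0.0005,0.065],[0.001,0.0005,0.08],[0.001,0.0005,0.095],[0.001,0.0005,0.105],[0.001,0.0005,0.11]]' --rotation '[[0,0,0],[0,0,0],[0,0,0],[0,0,0],[0,0,0],[0,0,0],[0,0,0],[0,0,0],[0,0,0]]'

```text
time: 22.3
tool_pos: [654.2, -38.3, 127.4]
tcp_rot: [-179.9, -0.0, 98.2]
ft_force: [0.4, 0.5, -2.4]
finger_gap: 57.5
grip_force: 33.9
```

>>> servo_tool --fingers '[0.05,0.05,0.05,0.05,0.05]' --linear '[[0,0,0.003],[0,0,0.006],[0,0,0.008],[0,0,0.009],[0,0,0.009]]' --rotation '[[0,0,0],[0,0,0],[0,0,0],[0,0,0],[0,0,0]]'

```text
time: 22.8
tool_pos: [655.1, -38.4, 120.5]
tcp_rot: [180.0, 0.0, 98.2]
ft_force: [-0.1, 0.7, -4.0]
finger_gap: 57.7
grip_force: 33.9
```

```bash
python3 d.py 654.5 -39.5 119 98.2
```

```text
[-1.  -0.7  1.5] [ 0.  0. -0.]
{'time': np.float64(22.8), 'tool_pos': array([655.1, -38.4, 120.5]), 'tcp_rot': array([180. ,   0. ,  98.2]), 'ft_force': array([-0.1,  0.7, -4. ]), 'finger_gap': np.float64(57.7), 'grip_force': np.float64(33.9)}
```

>>> servo_tool --fingers '[0.05,0.05,0.05,0.05]' --linear '[[-0.001,0,0.001],[-0.001,0,0.002],[-0.001,0,0.0025],[-0.001,0,0.0025]]' --rotation '[[0,0,0],[0,0,0],[0,0,0],[0,0,0]]'

```text
time: 23.2
tool_pos: [655.4, -39.5, 118.9]
tcp_rot: [180.0, 0.0, 98.2]
ft_force: [-2.7, -0.4, 6.0]
finger_gap: 57.6
grip_force: 34.8
```

Contact on the riser (6 N). Release and rise.

>>> servo_tool --fingers '[0.06,0.07,0.08,0.08,0.08,0.08,0.08,0.08,0.08,0.08]' --linear '[[0,0,0],[0,0,0],[0,0,0],[0,0,0],[0,0,-0.02],[0,0,-0.05],[0,0,-0.09],[0,0,-0.13],[0,0,-0.16],[0,0,-0.16]]' --rotation '[[0,0,0],[0,0,0],[0,0,0],[0,0,0],[0,0,0],[0,0,0],[0,0,0],[0,0,0],[0,0,0],[0,0,0]]'

```text
time: 24.2
tool_pos: [657.6, -39.7, 284.9]
tcp_rot: [179.4, 0.2, 98.2]
ft_force: [0.2, 0.6, 1.0]
finger_gap: 80.2
grip_force: 0.0
```

>>> servo_tool --fingers '[0.08,0.08,0.08,0.08,0.08,0.08,0.08,0.08]' --linear '[[-0.04,0,0],[-0.08,-0.02,0],[-0.12,-0.05,0],[-0.16,-0.08,0],[-0.2,-0.11,0],[-0.22,-0.15,0],[-0.22,-0.15,0],[-0.22,-0.15,0]]' --rotation '[[0,0,0],[0,0,0],[0,0,0],[0,0,0],[0,0,0],[0,0,0],[0,0,0],[0,0,0]]'

```text
time: 25.0
tool_pos: [537.1, -279.1, 277.0]
tcp_rot: [-180.0, -0.0, 98.1]
ft_force: [0.3, -0.2, -0.3]
finger_gap: 79.6
grip_force: 0.0
```

```bash
python3 - <<'E'
from h import *
t=snap('top');cv2.imwrite('pics/k.png',cv2.resize(t['frame'][110:260,120:335,::-1],None,fx=3.7,fy=3.7,interpolation=2))
E
```

```text
(no output)
```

View pics/k.png

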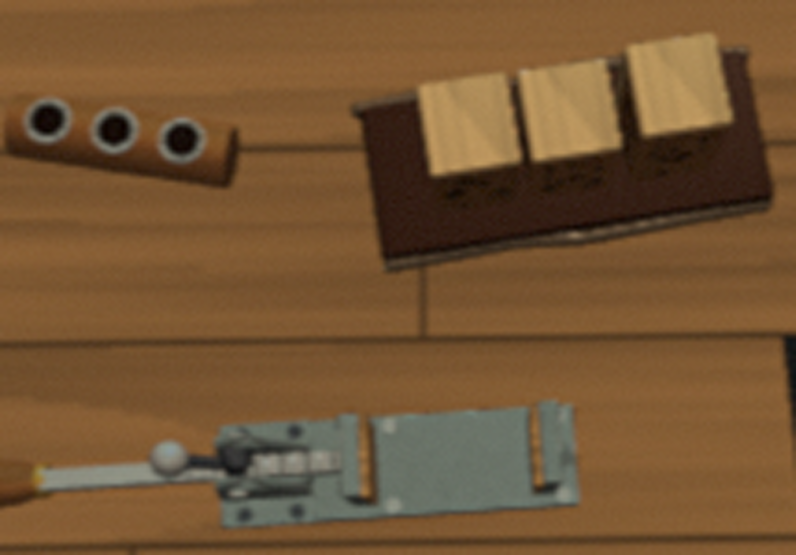

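The box stands in line between its neighbours at crop (570,111). Both neighbours are where they were, and the bar is drawn back.

```bash
python3 - <<'E'
from fit import *
s=snap('top');c=[onz(s,120+(u-1.35)/3.7,110+(v-1.35)/3.7,130) for u,v in [(520,72),(607,58),(621,151),(533,162)]]
f=fit([(29,27),(29,-27),(-29,-27),(-29,27)],c);print(f)
if np.linalg.norm(f[1]-[654.5,-39.5])<8: print(r.hand_in())
E
```

```text
(np.float64(7.221635543641183), array([654.96030095, -38.19373075]), array([0.88494813, 1.02533844, 0.89177368, 0.21141687]))
the job is handed in; nothing more can be done
None
```

I handed the job in at about 25 s. The pawl is flipped over, the bar is drawn back, and the box stands in the gap within about 2 mm by the top camera, window facing like its neighbours', which had not visibly moved; my first push at the pawl slipped off and pressed with about 72 N on the fingertips, and no verdict came back.

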